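# Lift the pickled ring's basket off its drip stand with the lifting hook

### The arm

A 6-joint arm with a two-finger parallel gripper is mounted at the origin on a cart in front of the work surface, level with it; the furniture and walls round the work are solid. World frame = base frame: x ahead of the robot, y to its left, z up, the work surface at z = 0. Lengths are in m, angles in degrees, forces in N, time in s.
With the tool pointing down it reaches from about 0.25 to 0.725 m from the base axis. Payload 4 kg.
Tool frame: the origin (TCP) lies midway between the tips of the shut fingers; the grasp point (between the pads) lies 19 mm behind it; z points along the fingers, y is the direction in which the jaws open and shut (so a half turn about z gives the same grasp; the last joint's range is limited). The gripper opens to 85 mm and grips with 20 to 120 N. Pads are 22 mm wide; open, the fingers measure 114 mm over their backs; the gripper's body (76 mm by 85 mm) begins 54 mm behind the grasp point. The pads swing forward as they close: fully open they stand 13 mm farther back than shut.
Start: joints at [-63.312, 13.785, 0.286, 76.501, 0, 90], TCP at [0.225, -0.447, 0.198] pointing down, gripper open.
Joint ranges: [-155.79, 155.79], [-60.16, 107.12], [-62.33, 73.08], [-114, 123.19], [-81.49, 82.49], [-180, 180]. Speed limits (degrees/s): [159.86, 159.86, 180, 180, 180, 180].

### API

Orientations are given as [roll, pitch, yaw] about the fixed x, y, z axes, in that order (R = Rz(yaw) Ry(pitch) Rx(roll)).
In Python, from bench import monitor, optics, hand_in gives the robot as it stands. The module is installed in compiled form; this text tells all that it offers.
- The arm moves only by the tool carry_out, never from a script. Its argument "rows" is a list that holds one entry, the list of rows, each a list of 5 numbers: the shift along the world's x, y, z in cm, then the turn about the world's z in rad, then the finger opening in cm, from 0 to 8.54. In form: [[[dx, dy, dz, turn, hand], ...]]. A call has 1 to 20 rows; each row is the pose to reach, as a shift and turn from the pose commanded when the call began; what a row does not reach only later rows make up. A row lasts 1/12 s, in which the tool goes at most 41.7 mm and 7.16 degrees, less where a joint would pass 70% of its speed; a pose out of reach is approached as far as the arm can. A call with a gripper value outside its range is refused whole. The fingers move at their own pace and stop on an object; "force" is the grip in N (left out, the last holds). Time passes only in rows, so rows that repeat a pose let the fingers close. It gives the time, the measured TCP pose, the force and the opening at its end, in the units of the state.
- monitor.read_state(): the state, without advancing time (a new reading comes with each control period).
- optics.read_camera(name): name is "side" or "top"; returns a dict with "color" (400x640x3 uint8, red, green, blue), "camera_matrix" (3x3 intrinsics, pixels), "origin" and "attitude" of the camera in the world. Camera axes: x right, y up, looking along -z (the intrinsics and any distortion apply to the point x, -y, -z); pixel columns grow to the right and rows downward; lengths in m; the calibration is good to about 2 mm. A picture is of the moment at which its call begins. There is no depth.
- hand_in(): hands the job in, once; it reports no verdict.
The state is a dict: "time_s": time; "joint_positions": joint angles; "joint_velocities": joint speeds; "joint_torque": joint torques, N m; "tcp_pos": TCP position; "tool_rot": TCP orientation; "contact_force": force on the tool from outside, world axes, zero at the start; "wrist_torque": the same for the moment, N m; "finger_gap": finger opening in m.
Only numpy, scipy, OpenCV 4.12 (cv2) and the standard library are available. Lean on these libraries where they do the work, as an engineer would, in place of code of your own. Each camera call takes 0.05 s, during which the arm holds its last target. There are 200 camera calls.

### The job

The ring in the blue basket has finished dripping, but the basket is still wet with pickling acid, so it must not be touched with the gripper. Take the lifting hook with the black handle out of its holder, lift the basket by its steel bail up and off the two prongs of the drip stand with it, and set it down flat inside the white drip tray, upright and with the ring still in it. Then free the hook from the bail and put it back in its holder, hanging by its collar; leave the other things on the bench where they are.

Things in the scene. Friction and masses are not known exactly. Their poses are not given: they have to be found in the camera images.
- lift_hook: Loose lifting hook, about 90 g, upright, 177 mm tall, z up; grip its black square handle from above. Origin: middle of the underside of the collar (50 mm along x, 38 along y, 4 thick). Handle 20x20 mm, faces along x and y, from 4 to 64 mm above the origin. From the collar a steel strip, 14 mm wide (y), 3 thick, runs down at x = -9 mm into a J whose lowest face is 113 mm under the origin.
- hook_seat (a point): Bottom of the V-shaped floor of the J, directly below the handle, 110 mm under the lifting hook's origin; same axes. The bail rests here when carried (its bar's centre 3.5 mm higher) and may swing a little. The V's flanks rise at 45 degrees to the strip on the -x side and to an upturned lip on the +x side, whose top is 12 mm above this point; 15 mm free between strip and lip, 21 mm over both outsides.
- holder_mouth (a point): Centre, at the upper face, of the oblong through hole in the top plate of the hook's fixed aluminium holder, 135 mm above the bench. Hole 36 mm along x, 24 along y; plate 70x76x5 mm; 124 mm free below it. The hook comes out straight up and goes back straight down through the hole, lengthwise along x, until its collar lies on the plate, its origin then at this point.
- basket: Loose blue plastic basket, about 100 g, 56 mm (x) by 62 mm (y) by 30 mm high, open on top, with a rigid steel bail that rises from its two y sides; origin: centre of its underside, z up. At the start it hangs by the bail on the drip stand.
- bail (a point): Middle of the straight top bar of the basket's bail, 97 mm above the basket's origin. The bar is round, 5 mm thick, runs along y (straight for 27 mm to either side of this point); the bail's legs go down at y = +-34 mm. There are 64 mm free between the bar and the basket's rim.
- cradle (a point): Where the bar's middle hangs on the fixed drip stand, 135.5 mm above the bench. Its two prongs, 6 mm thick, lie at y = +-20 mm; they come from an upright plate at x = +53 mm (top 154 mm above the bench) and turn up at the free -x ends, toward the robot, 13 mm over the bar's centre: lift the bar 20 to 50 mm to pass over them (the basket itself passes below them).
- drip_stand: The fixed drip stand, grey with two steel prongs, 100x90 mm foot; origin on the bench below the hanging bar's middle, same axes as the cradle. Between the prongs 34 mm are free: there a hook can go in under the bar from the -x side, lip foremost, and lift.
- tray_floor (a point): Centre of the inner floor (4 mm above the bench) of the fixed white drip tray, 116x116 mm outside, 108x108 mm inside, rim 8 mm above this floor.
- gold_ring: Finger ring, gold with a pink stone, 22x25x6 mm, lying loose in the basket; origin: centre of its underside.
- red_box: Dark red ring box 61x52x41 mm, a bystander; origin: centre of its underside.
- green_bottle: Green bottle with a black cap, 33 mm across, 72 mm tall, a bystander; origin: centre of its underside.
- solder: Grey spool, 46 mm across, 32 mm tall, a bystander; origin: centre of its underside.
- black_loupe: Small folding loupe 22x33x12 mm, a bystander; origin: centre of its underside.
- gauge: Brass slide gauge 39x125x9 mm, lying flat, a bystander; origin: centre of its underside.

How it is judged (in metres and radians):
On the way, in this order (a step that is already met when the one before it is completed fails the run):
1. the lifting hook is drawn up and clear of its holder, the basket still hanging on the stand (z of lift_hook in the frame of holder_mouth above 0.1 m and distance between bail and cradle below 0.012 m), for 0.1 s.
2. the basket is off the prongs and hangs from the lifting hook by its bail (contact force between basket and drip_stand below 0.02 N and contact force between basket and lift_hook above 0.3 N and height (world z) of basket above 0.02 m and distance between bail and cradle above 0.03 m and distance between bail and hook_seat below 0.02 m), for 0.2 s.
3. the basket stands flat in the tray, let down on the hook (z of basket in the frame of tray_floor between -0.004 and 0.004 m and horizontal distance between basket and tray_floor below 0.036 m and angle between basket's own z axis and vertical below 0.1 rad and distance between bail and hook_seat below 0.06 m), for 0.1 s.
At the end, for the whole second after the job is handed in: The basket stands upright (within 0.1 rad) on the drip tray's floor (within 4 mm in height, 36 mm of its centre) with the ring in it; the lifting hook hangs in its holder, collar on the plate (within 4 mm in height, 12 mm of the hole's centre, upright within 0.1 rad); all at rest (z of basket in the frame of tray_floor between -0.004 and 0.004 m and horizontal distance between basket and tray_floor below 0.036 m and angle between each of basket, lift_hook's own z axis and vertical below 0.1 rad and z of gold_ring in the frame of basket between -0.002 and 0.025 m and horizontal distance between gold_ring and basket below 0.035 m and z of lift_hook in the frame of holder_mouth between -0.004 and 0.004 m and horizontal distance between lift_hook and holder_mouth below 0.012 m and linear speed of each of basket, lift_hook, gold_ring below 0.02 m/s); the robot touches nothing.
It fails at once if the gripper or arm touches the basket or the ring (contact force between any of the fingers, the arm and basket above 0.3 N or contact force between any of the fingers, the arm and gold_ring above 0.3 N).
It fails at once if the basket is tipped by more than about 40 degrees (angle between basket's own z axis and vertical above 0.7 rad).
It fails at once if the ring box, green bottle, spool, loupe or slide gauge is pushed more than 30 mm from its place (distance of any of red_box, green_bottle, solder, black_loupe, gauge from where it was at the start of the episode above 0.03 m).
It also fails if it takes over 61 s, if anything falls off the work surface, if the arm or the gripper's body presses on something with over 40 N, if the wrist force passes 120 N, or if a joint passes its speed limit or range.

## Working session

There is one attempt and no reset: what is moved stays moved. The work goes in short steps, Python scripts to look and compute and a tool call to move; the robot and the scene stay as the last step left them, time stands still between calls to the robot, and variables do not carry over. Pictures are saved under pics/ and viewed, about 8 in all and at most 12, crops included, and the job is handed in when it is done.

Besides the shell and the picture viewer there is one more tool, called by a JSON object that holds its "fn" and its "kwargs". carry_out: Moves the arm, as the interface text tells. Its arguments: {"type":"object","properties":{"rows":{"type":"array","items":{"type":"array","items":{"type":"array","items":{"type":"number"}}}},"force":{"type":"number"}},"required":["rows"]}

```bash
mkdir -p pics; cat > h.py <<'E'
import numpy as np,cv2
from bench import monitor,optics
def cam(n,f=None):
    c=optics.read_camera(n)
    if f: cv2.imwrite('pics/'+f,c['color'][:,:,::-1])
    return c
def R(c):
    from scipy.spatial.transform import Rotation as Ro
    a=np.array(c['attitude'],float)
    return a if a.shape==(3,3) else Ro.from_euler('xyz',a,degrees=True).as_matrix()
def proj(c,p):
    q=R(c).T@(np.array(p,float).reshape(-1,3)-c['origin']).T
    u=np.array(c['camera_matrix'])@(q*np.array([[1],[-1],[-1]])); return (u[:2]/u[2]).T
def ray(c,uv):
    K=np.array(c['camera_matrix']);d=np.linalg.solve(K,[uv[0],uv[1],1.]);return R(c)@(d*[1,-1,-1])
def atz(c,uv,z):
    d=ray(c,uv);o=np.array(c['origin']);return o+d*(z-o[2])/d[2]
E
python3 - <<'E'
from h import *
print(monitor.read_state())
for n in('side','top'):
    c=cam(n,n+'1.png');print({k:v for k,v in c.items() if k!='color'})
E
```

```text
{'time_s': 0.0, 'joint_positions': array([-6.33136184e+01,  1.38304609e+01,  2.13013493e-01,  7.64989505e+01,
       -8.65937493e-04,  9.00006383e+01]), 'joint_velocities': array([ 0.02253161, -0.13589234,  0.03792573,  0.10340018, -0.04027699,
        0.04269591]), 'joint_torque': array([-3.33963044e-04, -3.72319651e+01,  2.52405918e+01,  1.69858657e-02,
        8.33772816e-06,  7.90713415e-06]), 'tcp_pos': array([ 0.22424097, -0.44612899,  0.19752347]), 'tool_rot': array([-1.79883602e+02,  8.67232332e-04,  2.66857451e+01]), 'contact_force': array([0.2090245 , 0.39828435, 0.08070539]), 'wrist_torque': array([-0.0142221 ,  0.02376136,  0.05050233]), 'finger_gap': 0.08553641575060607}
{'camera_matrix': array([[463.91375267,   0.        , 322.00919942],
       [  0.        , 463.91375267, 198.94052027],
       [  0.        ,   0.        ,   1.        ]]), 'origin': array([1.29684004, 0.41997069, 0.7645143 ]), 'attitude': array([ 54.86353704,   0.6103753 , 120.23118936])}
{'camera_matrix': array([[369.07344022,   0.        , 315.6785337 ],
       [  0.        , 369.07344022, 202.51638498],
       [  0.        ,   0.        ,   1.        ]]), 'origin': array([ 0.30331133, -0.0328393 ,  1.27288282]), 'attitude': array([  8.495941  ,  -0.86531419, -88.45191783])}
```

View pics/side1.png

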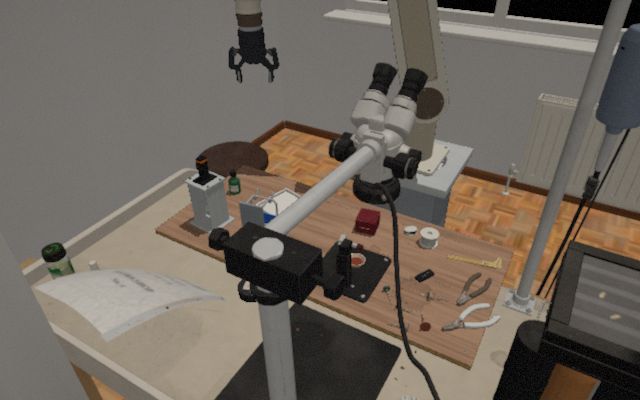

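View pics/top1.png

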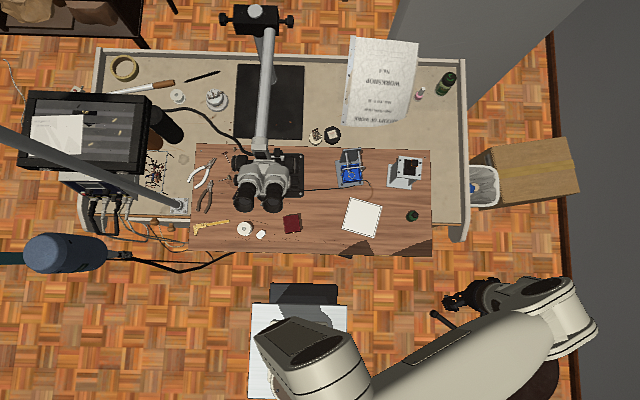

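The top view shows the holder with hook near (405,170), the stand and basket near (351,168), the tray near (361,217) and the bottle at (411,215). In the side view the holder is at (208,200). The microscope boom partly hides the basket there.

```bash
python3 - <<'E'
from h import *
a=cv2.imread('pics/top1.png')[140:260,320:440];b=cv2.imread('pics/side1.png')[145:245,170:310]
a=cv2.resize(a,None,fx=4.8,fy=4.8,interpolation=cv2.INTER_CUBIC);cv2.imwrite('pics/ca.png',a)
b=cv2.resize(b,None,fx=5.7,fy=5.7,interpolation=cv2.INTER_CUBIC);cv2.imwrite('pics/cb.png',b)
E
```

```text
(no output)
```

View pics/ca.png

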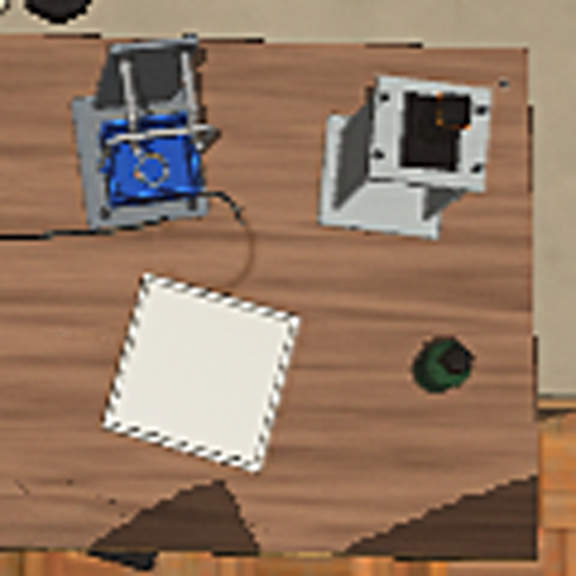

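View pics/cb.png

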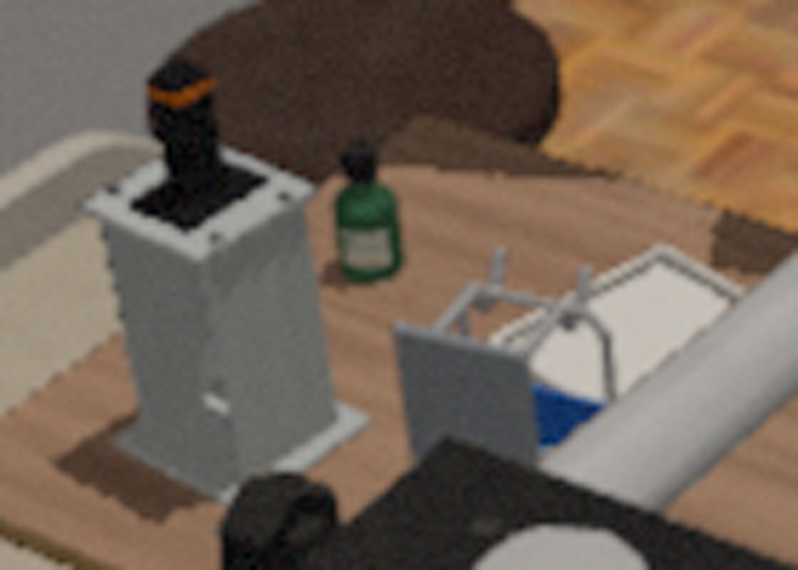

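```bash
cat >> h.py <<'E'
def ca(x,y): return ((x+.5)/4.8-.5+320,(y+.5)/4.8-.5+140)
def cb(x,y): return ((x+.5)/5.7-.5+170,(y+.5)/5.7-.5+145)
def tri(c1,u1,c2,u2):
    A=np.zeros((3,3));b=np.zeros(3);L=[]
    for c,u in((c1,u1),(c2,u2)):
        d=ray(c,u);d/=np.linalg.norm(d);P=np.eye(3)-np.outer(d,d);A+=P;b+=P@c['origin']
    return np.linalg.solve(A,b)
def fit(pts):  # pts: list (cam, uv, local xyz with world z)
    from scipy.optimize import least_squares
    def f(p):
        s,k=np.sin(p[2]),np.cos(p[2])
        return np.concatenate([(proj(c,[p[0]+k*l[0]-s*l[1],p[1]+s*l[0]+k*l[1],l[2]])[0]-u) for c,u,l in pts])
    r=least_squares(f,[.5,-.2,0],loss='soft_l1');return r.x,r.fun.round(2)
E
python3 - <<'E'
from h import *
np.set_printoptions(precision=4,suppress=True)
t=cam('top');s=cam('side')
pl=[(378,76),(492,90),(484,190),(368,175)]
for p in pl: print('holder',atz(t,ca(*p),.135))
for p in [(85,205),(212,262),(312,188)]: print('holder side',atz(s,cb(*p),.135))
for p in [(145,272),(300,317),(260,470),(103,428)]: print('tray',atz(t,ca(*p),.012))
for p in [(106,138),(133,137),(195,130),(215,133),(127,60),(187,50)]: print('bar/prong',atz(t,ca(*p),.1355))
for p in [(475,287),(482,297),(572,318),(605,340)]: print('bar side',atz(s,cb(*p),.1355))
for p in [(497,250),(583,270)]: print('tips side',atz(s,cb(*p),.149))
for p in [(395,325),(535,357)]: print('plate side',atz(s,cb(*p),.154))
for p in [(112,42),(198,38)]: print('plate top',atz(t,ca(*p),.154))
for p in [(75,100),(93,230),(205,212)]: print('foot',atz(t,ca(*p),.006))
print('handle top',atz(s,cb(182,70),.199),'bottle',atz(t,ca(442,365),.03))
E
```

```text
holder [ 0.6332 -0.3049  0.135 ]
holder [ 0.626  -0.3808  0.135 ]
holder [ 0.5579 -0.3745  0.135 ]
holder [ 0.5657 -0.2979  0.135 ]
holder side [ 0.6274 -0.3779  0.135 ]
holder side [ 0.6341 -0.2983  0.135 ]
holder side [ 0.5674 -0.2993  0.135 ]
tray [ 0.5175 -0.1645  0.012 ]
tray [ 0.4879 -0.2768  0.012 ]
tray [ 0.3771 -0.2483  0.012 ]
tray [ 0.4039 -0.1361  0.012 ]
bar/prong [ 0.5853 -0.1247  0.1355]
bar/prong [ 0.5865 -0.1425  0.1355]
bar/prong [ 0.5925 -0.1834  0.1355]
bar/prong [ 0.5909 -0.1967  0.1355]
bar/prong [ 0.6388 -0.1378  0.1355]
bar/prong [ 0.6469 -0.1776  0.1355]
bar side [ 0.5946 -0.1883  0.1355]
bar side [ 0.5991 -0.1812  0.1355]
bar side [ 0.593  -0.1396  0.1355]
bar side [ 0.5991 -0.1188  0.1355]
tips side [ 0.5832 -0.1838  0.149 ]
tips side [ 0.5777 -0.1437  0.149 ]
plate side [ 0.6524 -0.182   0.154 ]
plate side [ 0.6425 -0.1204  0.154 ]
plate top [ 0.6451 -0.1261  0.154 ]
plate top [ 0.6496 -0.1824  0.154 ]
foot [ 0.6454 -0.1119  0.006 ]
foot [ 0.5484 -0.1268  0.006 ]
foot [ 0.5642 -0.2084  0.006 ]
handle top [ 0.5956 -0.3366  0.199 ] bottle [ 0.4539 -0.3742  0.03  ]
```

{"fn": "carry_out", "kwargs": {"rows": [[[1, 0.3, 2, -0.06, 8.5], [4, 1.2, 5, -0.16, 8.5], [7, 2, 7, -0.26, 8.5], [10, 2.9, 8.2, -0.36, 8.5], [13, 3.8, 8.2, -0.46, 8.5], [16, 4.7, 8.2, -0.562, 8.5], [19, 5.5, 8.2, -0.562, 8.5], [22, 6.4, 8.2, -0.562, 8.5], [25, 7.3, 8.2, -0.562, 8.5], [28, 8.2, 8.2, -0.562, 8.5], [31, 9, 8.2, -0.562, 8.5], [34, 9.9, 8.2, -0.562, 8.5], [36.5, 10.6, 8.2, -0.562, 8.5], [37.1, 10.8, 8.2, -0.562, 8.5], [37.1, 10.8, 8.2, -0.562, 8.5], [37.1, 10.8, 8.2, -0.562, 8.5]]]}}

```text
time_s: 1.53
tcp_pos: [0.5952, -0.3387, 0.2796]
tool_rot: [-180.0, 0.1, -5.5]
contact_force: [0.5, -0.7, -0.4]
finger_gap: 0.0853
```

```bash
python3 - <<'E'
from h import *
t=cam('top');s=cam('side');print(monitor.read_state()['tcp_pos'])
a=t['color'][140:260,320:440,::-1];b=s['color'][125:225,170:310,::-1]
a=cv2.resize(a,(480,480),interpolation=cv2.INTER_CUBIC)
b=cv2.resize(b,(672,480),interpolation=cv2.INTER_CUBIC)[:,:320]
cv2.imwrite('pics/c2.png',np.hstack([a,b]))
E
```

```text
[ 0.59438348 -0.33947972  0.2808363 ]
```

View pics/c2.png

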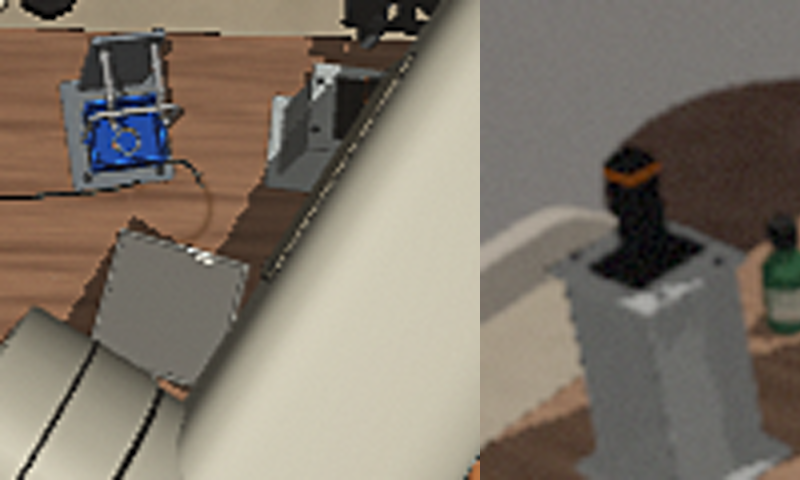

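The top view is mostly hidden by the arm. The side view shows the handle untouched, with the orange band near (632,175) in the crop. The fingers are still above the crop, so I'm descending.

{"fn": "carry_out", "kwargs": {"rows": [[[0, 0, -1.5, 0, 8.5], [0, 0, -3.5, 0, 8.5], [0, 0, -5.5, 0, 8.5], [0, 0, -7.5, 0, 8.5], [0, 0, -9.5, 0, 8.5], [0, 0, -11, 0, 8.5], [0, 0, -12.2, 0, 8.5], [0, 0, -12.8, 0, 8.5], [0, 0, -12.8, 0, 8.5], [0, 0, -12.8, 0, 8.5]]]}}

```text
time_s: 2.47
tcp_pos: [0.5949, -0.3394, 0.1534]
tool_rot: [180.0, -0.0, -5.6]
contact_force: [0.2, -0.3, 0.7]
finger_gap: 0.0852
```

```bash
python3 - <<'E'
from h import *
s=cam('side');print(monitor.read_state())
b=s['color'][105:235,160:320,::-1]
cv2.imwrite('pics/c3.png',cv2.resize(b,None,fx=4.6,fy=4.6,interpolation=cv2.INTER_CUBIC))
E
```

```text
{'time_s': 2.5167, 'joint_positions': array([-2.96857183e+01,  3.68107666e+01,  2.92037940e+01,  8.22749025e+01,
       -2.26523421e-03,  1.55879873e+02]), 'joint_velocities': array([ 0.35166796, -0.11316095,  0.93489785,  0.04411036,  0.05486057,
        0.05319238]), 'joint_torque': array([-8.96580890e-02, -5.48794019e+01,  2.50948477e+01,  3.77785123e-03,
       -4.13929374e-03, -5.50344957e-04]), 'tcp_pos': array([ 0.59551613, -0.33949501,  0.15396341]), 'tool_rot': array([ 1.79949661e+02, -1.06885828e-01, -5.56554649e+00]), 'contact_force': array([ 0.08926818, -0.80724722,  0.3697879 ]), 'wrist_torque': array([0.00634704, 0.02706572, 0.00399213]), 'finger_gap': 0.08535887458560942}
```

View pics/c3.png

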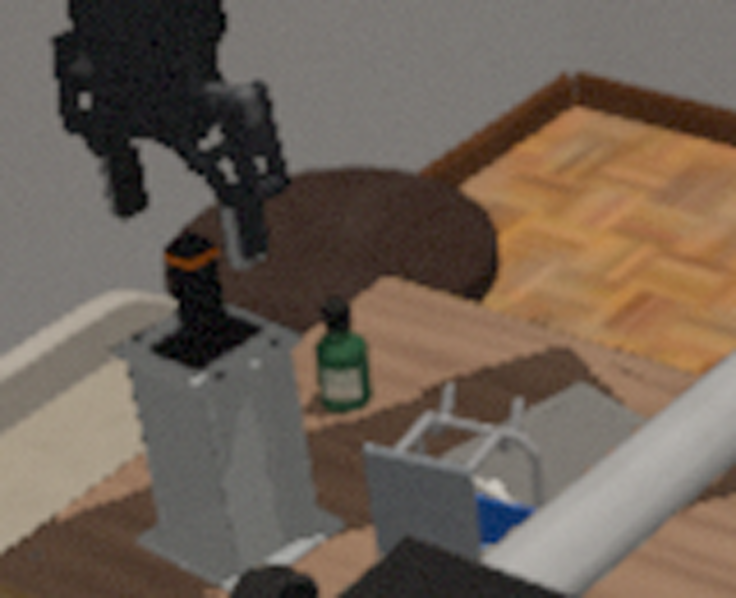

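The fingers straddle the handle, but their tips at (130,210) and (245,265) look level with its top at (192,240). I'll check this numerically.

```bash
python3 - <<'E'
from h import *
s=cam('side');np.set_printoptions(precision=1,suppress=True)
from scipy.spatial.transform import Rotation as Ro
Y=Ro.from_euler('z',-5.5,degrees=True).as_matrix()
f=lambda p:((proj(s,p)-[160,105]+.5)*4.6-.5)
T=np.array([.5955,-.3395,0])
for z in (.153,.167,.18,.2): print(z,f([T+Y@[0,y,z] for y in(-.045,0,.045)]).ravel())
H=np.array([.596,-.339,0])
print('plate',f([H+Y@[a,b,.135] for a,b in((.035,-.038),(.035,.038),(-.035,.038))]).ravel(),'htop',f(H+[0,0,.199]),f(H+[0,0,.139]))
for v in [(192,245),(205,325)]: print(proj(s,[0,0,0]).shape)
E
```

```text
0.153 [146.6 288.  202.5 312.5 260.5 337.9]
0.167 [142.2 266.3 198.4 290.5 256.7 315.6]
0.18 [138.1 245.8 194.6 269.8 253.2 294.7]
0.2 [131.7 213.7 188.6 237.3 247.7 261.9]
plate [111.7 348.  207.6 392.4 302.9 334.1] htop [[188.9 239.6]] [[206.6 334.9]]
(1, 2)
(1, 2)
```

```bash
python3 - <<'E'
from h import *
s=cam('side');np.set_printoptions(precision=1,suppress=True)
from scipy.spatial.transform import Rotation as Ro
Y=Ro.from_euler('z',26.7,degrees=True).as_matrix()
T=np.array([.2242,-.4461,0])
for z in (.1975,.21,.23,.25): print(z,proj(s,[T+Y@[0,y,z] for y in(-.045,0,.045)]).ravel())
b=cv2.imread('pics/side1.png')[20:110,200:310]
cv2.imwrite('pics/c4.png',cv2.resize(b,None,fx=5,fy=5,interpolation=cv2.INTER_CUBIC))
E
```

```text
0.1975 [242.7  96.2 257.   96.4 271.3  96.6]
0.21 [242.2  92.3 256.6  92.5 271.   92.7]
0.23 [241.5  86.2 256.   86.4 270.6  86.5]
0.25 [240.8  79.9 255.4  80.1 270.1  80.2]
```

View pics/c4.png

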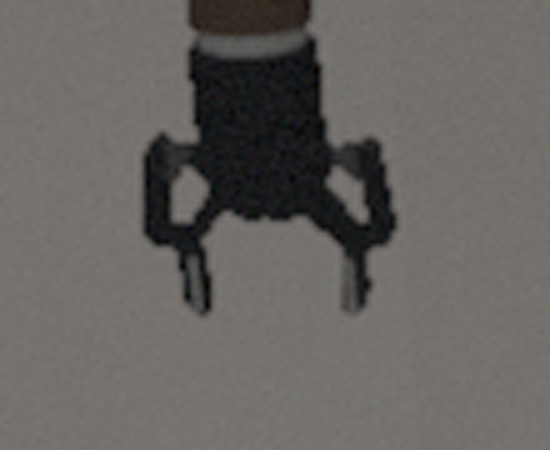

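```bash
python3 - <<'E'
from h import *
t=cam('top');np.set_printoptions(precision=1,suppress=True)
from scipy.spatial.transform import Rotation as Ro
Y=Ro.from_euler('z',26.7,degrees=True).as_matrix()
for T in(np.array([.2242,-.4461,0]),np.array([.185,-.4720,0])):
  for z in (.1975,.24,.3): print(z,proj(t,[T+Y@[0,y,z] for y in(-.055,0,.055)]).ravel())
b=cv2.imread('pics/top1.png')[260:340,410:530]
cv2.imwrite('pics/c5.png',cv2.resize(b,None,fx=5,fy=5,interpolation=cv2.INTER_CUBIC))
E
```

```text
0.1975 [470.4 281.2 453.6 289.5 436.7 298. ]
0.24 [477.  282.2 459.5 290.9 441.9 299.6]
0.3 [487.3 283.7 468.8 292.9 450.2 302.2]
0.1975 [479.9 295.4 463.  303.9 446.1 312.4]
0.24 [486.9 297.  469.4 305.8 451.8 314.7]
0.3 [497.9 299.4 479.4 308.8 460.7 318.3]
```

View pics/c5.png

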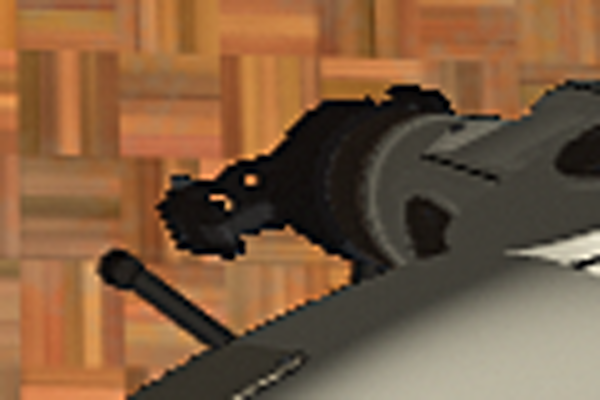

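The top view shows the finger knuckle at about (450,303), which matches the reported x,y. Both cameras therefore put the fingertips about 32 mm higher than the TCP reading implies. I'll take the offset as purely along tool z and go down in small steps, watching the force.

{"fn": "carry_out", "kwargs": {"rows": [[[0, 0, -0.6, 0, 8.5], [0, 0, -1.2, 0, 8.5], [0, 0, -1.6, 0, 8.5], [0, 0, -2.0, 0, 8.5], [0, 0, -2.0, 0, 8.5]]]}}

```text
time_s: 3.08
tcp_pos: [0.5948, -0.3382, 0.1306]
tool_rot: [-179.9, 0.1, -5.5]
contact_force: [-0.0, 0.1, 0.1]
finger_gap: 0.0848
```

{"fn": "carry_out", "kwargs": {"rows": [[[0, 0, -0.4, 0, 8.5], [0, 0, -0.8, 0, 8.5], [0, 0, -1.0, 0, 8.5], [0, 0, -1.0, 0, 8.5]]]}}

```text
time_s: 3.42
tcp_pos: [0.5952, -0.3385, 0.1216]
tool_rot: [-180.0, 0.1, -5.5]
contact_force: [-0.4, 0.2, -0.1]
finger_gap: 0.0851
```

{"fn": "carry_out", "kwargs": {"rows": [[[0, 0, 0, 0, 5], [0, 0, 0, 0, 3.5], [0, 0, 0, 0, 2.5], [0, 0, 0, 0, 1.5], [0, 0, 0, 0, 0.5], [0, 0, 0, 0, 0.5], [0, 0, 0, 0, 0.5], [0, 0, 0, 0, 0.5], [0, 0, 0, 0, 0.5], [0, 0, 0, 0, 0.5]]], "force": 50}}

```text
time_s: 4.25
tcp_pos: [0.5957, -0.3388, 0.1227]
tool_rot: [180.0, -0.0, -5.5]
contact_force: [-0.3, -0.1, 1.4]
finger_gap: 0.0196
```

```bash
python3 - <<'E'
from h import *
s=cam('side');st=monitor.read_state();print(st['contact_force'],st['finger_gap'],st['tcp_pos'])
b=s['color'][105:235,160:320,::-1]
cv2.imwrite('pics/c6.png',cv2.resize(b,None,fx=4.6,fy=4.6,interpolation=cv2.INTER_CUBIC))
E
```

```text
[0.62581106 0.57532045 1.58491806] 0.019552957212695364 [ 0.59574922 -0.33879024  0.12269845]
```

View pics/c6.png

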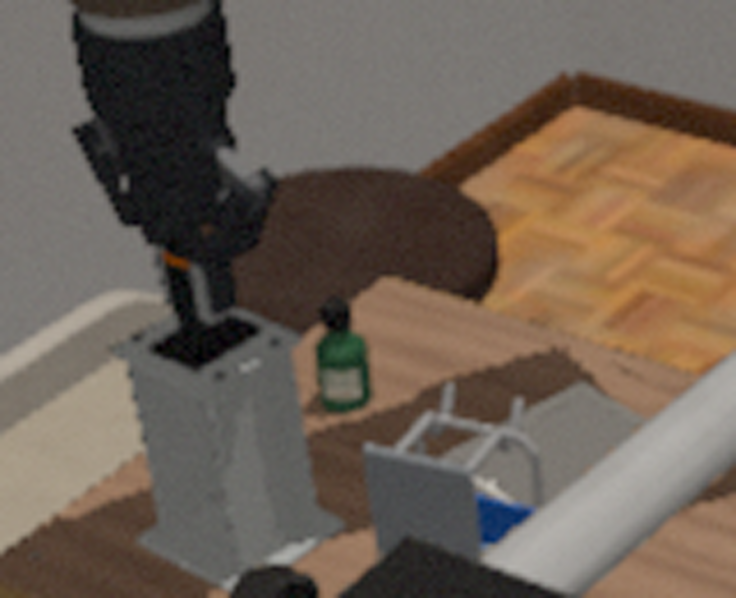

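The handle is gripped squarely, with the gap at 19.6 mm and the pads low on the handle. Drawing the hook out now.

{"fn": "carry_out", "kwargs": {"rows": [[[0, 0, 0.5, 0, 0.5], [0, 0, 1.2, 0, 0.5], [0, 0, 2.2, 0, 0.5], [0, 0, 3.4, 0, 0.5], [0, 0, 4.6, 0, 0.5], [0, 0, 5.8, 0, 0.5], [0, 0, 7, 0, 0.5], [0, 0, 8.2, 0, 0.5], [0, 0, 9.4, 0, 0.5], [0, 0, 10.6, 0, 0.5], [0, 0, 11.8, 0, 0.5], [0, 0, 13, 0, 0.5], [0, 0, 13.7, 0, 0.5], [0, 0, 14, 0, 0.5], [0, 0, 14, 0, 0.5], [0, 0, 14, 0, 0.5]]]}}

```text
time_s: 5.63
tcp_pos: [0.5955, -0.3387, 0.2621]
tool_rot: [-180.0, 0.0, -5.5]
contact_force: [-1.0, -0.5, -0.8]
finger_gap: 0.0192
```

{"fn": "carry_out", "kwargs": {"rows": [[[-0.3, 0.5, 0, 0.02, 0.5], [-1, 1.5, 0, 0.05, 0.5], [-1.7, 3, 0, 0.1, 0.5], [-2.4, 5, 0, 0.15, 0.5], [-3.1, 7, 0, 0.2, 0.5], [-3.8, 9, 0, 0.244, 0.5], [-4.5, 11, 0, 0.244, 0.5], [-5.2, 13, 0, 0.244, 0.5], [-5.8, 15, 0, 0.244, 0.5], [-6.1, 16.4, 0, 0.244, 0.5], [-6.1, 16.9, 0, 0.244, 0.5], [-6.1, 16.9, -1.5, 0.244, 0.5], [-6.1, 16.9, -3, 0.244, 0.5], [-6.1, 16.9, -4.5, 0.244, 0.5], [-6.1, 16.9, -5.7, 0.244, 0.5], [-6.1, 16.9, -6.3, 0.244, 0.5], [-6.1, 16.9, -6.3, 0.244, 0.5], [-6.1, 16.9, -6.3, 0.244, 0.5]]]}}

```text
time_s: 7.13
tcp_pos: [0.5347, -0.1701, 0.1992]
tool_rot: [-180.0, 0.0, 8.4]
contact_force: [0.4, 0.3, -0.3]
finger_gap: 0.0193
```

```bash
python3 - <<'E'
from h import *
s=cam('side');t=cam('top');st=monitor.read_state();print(st['contact_force'],st['finger_gap'],st['tcp_pos'],st['tool_rot'])
b=s['color'][140:220,225:315,::-1];a=t['color'][140:200,315:375,::-1]
b=cv2.resize(b,(540,480),interpolation=cv2.INTER_CUBIC);a=cv2.resize(a,(260,260),interpolation=cv2.INTER_CUBIC)
p=np.zeros((480,800,3),np.uint8);p[:,:540]=b;p[:260,540:]=a
cv2.imwrite('pics/c7.png',p)
E
```

```text
[ 0.40278373 -0.31021074 -1.20762144] 0.019551954513689823 [ 0.53526035 -0.17016535  0.20025909] [ 1.79953373e+02 -8.13966423e-02  8.45181020e+00]
```

View pics/c7.png

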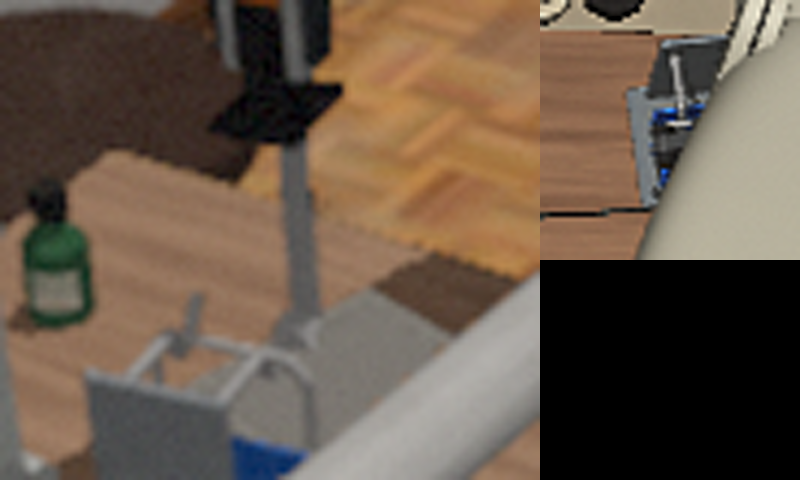

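The side view shows the held hook with its strip at about (300,230) and its lip near (297,330). The bar crosses the prongs near (183,340) and (268,355) in the crop. I'll compare those with the model projection.

```bash
python3 - <<'E'
from h import *
s=cam('side');np.set_printoptions(precision=1,suppress=True)
from scipy.spatial.transform import Rotation as Ro
Y=Ro.from_euler('z',8.5,degrees=True).as_matrix()
f=lambda p:((proj(s,p)-[225,140]+.5)*6-.5)
T=np.array([.535,-.170,.212])
N='collar--,collar+-,collar++,collar-+,stripTop,stripBot,lipTop,lipTopL,lipTopR,bottom'.split(',')
P=[(-.025,-.019,0),(.025,-.019,0),(.025,.019,0),(-.025,.019,0),(-.009,0,0),(-.009,0,-.098),(.009,0,-.098),(.009,-.007,-.098),(.009,.007,-.098),(0,0,-.113)]
for n,q in zip(N,f([T+Y@p for p in P])): print(n,q)
for C in((.594,-.161),(.590,-.162),(.598,-.160)):
  C=np.array([*C,0])
  print(C[:2],'bar-34,-20,20,34,tips,plate±30',f([C+Y@[x,y,z] for x,y,z in((0,-.030,.1355),(0,-.02,.1355),(0,.02,.1355),(0,.03,.1355),(-.012,-.02,.1485),(-.012,.02,.1485),(.053,-.03,.154),(.053,.03,.154))]).ravel())
E
```

```text
collar-- [266.2  73.5]
collar+- [207.7 132.5]
collar++ [294.9 150.2]
collar-+ [351.1  90. ]
stripTop [290.5 100.3]
stripBot [307.2 304.5]
lipTop [287.8 327.3]
lipTopL [272.7 323.9]
lipTopR [303.  330.8]
bottom [300.1 345.5]
[ 0.6 -0.2] bar-34,-20,20,34,tips,plate±30 [159.4 335.2 181.6 340.3 271.7 361.  294.5 366.3 193.  297.4 283.1 317.6
  86.8 369.4 227.3 402.6]
[ 0.6 -0.2] bar-34,-20,20,34,tips,plate±30 [163.5 329.5 185.7 334.6 275.5 355.2 298.3 360.4 197.  291.8 286.9 311.9
  91.3 363.4 231.4 396.4]
[ 0.6 -0.2] bar-34,-20,20,34,tips,plate±30 [155.2 340.9 177.5 346.1 267.8 366.9 290.7 372.2 189.  303.  279.3 323.3
  82.2 375.5 223.  408.9]
```

The hook orientation and cradle estimate (0.594, -0.161, yaw 8.5°) match the image to about 2 mm. Going in under the bar and lifting.

{"fn": "carry_out", "kwargs": {"rows": [[[0.3, 0.05, 0, 0, 0.5], [0.9, 0.15, 0, 0, 0.5], [1.6, 0.25, 0, 0, 0.5], [2.3, 0.35, 0, 0, 0.5], [3.0, 0.45, 0, 0, 0.5], [3.7, 0.55, 0, 0, 0.5], [4.4, 0.65, 0, 0, 0.5], [5.1, 0.75, 0, 0, 0.5], [5.6, 0.85, 0, 0, 0.5], [5.9, 0.9, 0, 0, 0.5], [5.9, 0.9, 0, 0, 0.5], [5.9, 0.9, 0.6, 0, 0.5], [5.9, 0.9, 1.2, 0, 0.5], [5.9, 0.9, 1.8, 0, 0.5], [5.9, 0.9, 2.2, 0, 0.5], [5.9, 0.9, 2.6, 0, 0.5], [5.9, 0.9, 2.9, 0, 0.5], [5.9, 0.9, 3.1, 0, 0.5], [5.9, 0.9, 3.3, 0, 0.5], [5.9, 0.9, 3.5, 0, 0.5]]]}}

```text
time_s: 8.95
tcp_pos: [0.5934, -0.1607, 0.2342]
tool_rot: [-180.0, 0.0, 8.5]
contact_force: [-0.4, -0.3, -2.3]
finger_gap: 0.0197
```

```bash
python3 - <<'E'
from h import *
s=cam('side');t=cam('top');st=monitor.read_state();print(st['contact_force'],st['finger_gap'],st['tcp_pos'],st['tool_rot'])
b=s['color'][140:220,225:315,::-1]
cv2.imwrite('pics/c8.png',cv2.resize(b,(540,480),interpolation=cv2.INTER_CUBIC))
E
```

```text
[ 0.75063602 -0.05687896 -1.83814335] 0.019799248870990164 [ 0.59369737 -0.16074249  0.23456073] [ 1.79998263e+02 -1.59530971e-02  8.46616986e+00]
```

View pics/c8.png

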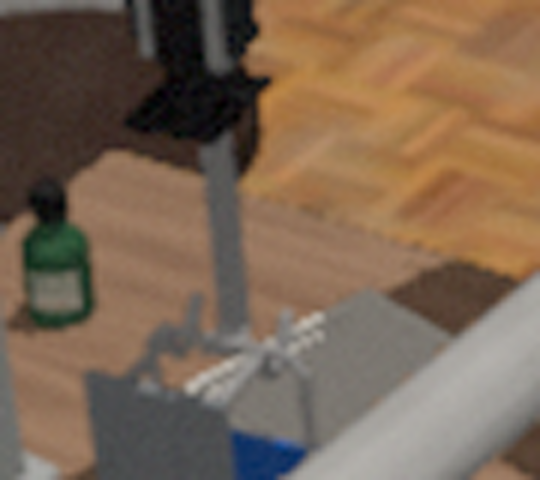

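The hook sits under the bar between the prongs, with the strip meeting the bar near (230,335). The wrist load has grown by about 1 N, so the bail is carried. Lifting further and backing out.

{"fn": "carry_out", "kwargs": {"rows": [[[0, 0, 0.3, 0, 0.5], [0, 0, 0.7, 0, 0.5], [0, 0, 1.1, 0, 0.5], [0, 0, 1.6, 0, 0.5], [0, 0, 2.1, 0, 0.5], [0, 0, 2.6, 0, 0.5], [0, 0, 3.0, 0, 0.5], [0, 0, 3.2, 0, 0.5], [0, 0, 3.3, 0, 0.5], [0, 0, 3.3, 0, 0.5], [0, 0, 3.3, 0, 0.5]]]}}

```text
time_s: 9.97
tcp_pos: [0.5935, -0.1607, 0.2672]
tool_rot: [-180.0, 0.0, 8.5]
contact_force: [-0.3, -0.1, -1.9]
finger_gap: 0.0197
```

{"fn": "carry_out", "kwargs": {"rows": [[[-0.1, 0, 0, 0, 0.5], [-0.3, -0.05, 0, 0, 0.5], [-0.6, -0.1, 0, 0, 0.5], [-1.0, -0.15, 0, 0, 0.5], [-1.5, -0.22, 0, 0, 0.5], [-2.0, -0.3, 0, 0, 0.5], [-2.5, -0.37, 0, 0, 0.5], [-3.0, -0.45, 0, 0, 0.5], [-3.5, -0.52, 0, 0, 0.5], [-4.0, -0.6, 0, 0, 0.5], [-4.5, -0.67, 0, 0, 0.5], [-5.0, -0.75, 0, 0, 0.5], [-5.5, -0.82, 0, 0, 0.5], [-6.0, -0.9, 0, 0, 0.5], [-6.5, -0.97, 0, 0, 0.5], [-6.9, -1.03, 0, 0, 0.5], [-7.2, -1.08, 0, 0, 0.5], [-7.4, -1.1, 0, 0, 0.5], [-7.5, -1.12, 0, 0, 0.5], [-7.5, -1.12, 0, 0, 0.5]]]}}

```text
time_s: 11.63
tcp_pos: [0.5185, -0.172, 0.2675]
tool_rot: [180.0, -0.0, 8.5]
contact_force: [-0.4, 0.0, -1.6]
finger_gap: 0.0192
```

```bash
python3 - <<'E'
from h import *
np.set_printoptions(precision=3,suppress=True)
st=monitor.read_state();print(st['contact_force'],st['tcp_pos'],st['tool_rot'])
def blue(c):
    h=cv2.cvtColor(c['color'],cv2.COLOR_RGB2HSV);return cv2.inRange(h,(105,150,40),(125,255,255))
for n in('side','top'):
    c=cam(n,n+'9.png');m=blue(c)[100:260,180:440];k,l,sx,ce=cv2.connectedComponentsWithStats(m)
    for i in range(1,k):
        if sx[i,4]>8: print(n,sx[i]+[180,100,0,0,0],ce[i]+[180,100])
    print(n,'expected rim centre px',proj(c,[.519,-.172,.077+.03-.0]),'base',proj(c,[.519,-.172,.077]))
E
```

```text
[-0.408  0.023 -1.573] [ 0.518 -0.172  0.267] [179.997  -0.008   8.464]
side [263 185  28  24 387] [277.594 196.579]
side [291 189   2  10  13] [291.769 192.692]
side expected rim centre px [[277.371 191.184]] base [[278.143 200.862]]
top expected rim centre px [[355.283 191.014]] base [[354.18 192.64]]
```

The blue basket centroid at (277.6,196.6) matches the expected hanging position, clear of the stand. Carrying it over the tray.

{"fn": "carry_out", "kwargs": {"rows": [[[-0.1, -0.05, 0, 0, 0.5], [-0.3, -0.15, 0, 0, 0.5], [-0.6, -0.3, 0, 0, 0.5], [-1.1, -0.5, 0, 0, 0.5], [-1.6, -0.75, 0, 0, 0.5], [-2.2, -1.0, 0, 0, 0.5], [-2.8, -1.3, 0, 0, 0.5], [-3.4, -1.6, 0, 0, 0.5], [-4.0, -1.9, 0, 0, 0.5], [-4.6, -2.2, 0, 0, 0.5], [-5.2, -2.5, 0, 0, 0.5], [-5.8, -2.75, 0, 0, 0.5], [-6.3, -3.0, 0, 0, 0.5], [-6.7, -3.2, 0, 0, 0.5], [-7.0, -3.3, 0, 0, 0.5], [-7.2, -3.4, 0, 0, 0.5], [-7.2, -3.4, 0, 0, 0.5], [-7.2, -3.4, 0, 0, 0.5]]]}}

```text
time_s: 13.23
tcp_pos: [0.4467, -0.2059, 0.2674]
tool_rot: [180.0, -0.0, 8.5]
contact_force: [0.8, 0.1, -1.5]
finger_gap: 0.0193
```

{"fn": "carry_out", "kwargs": {"rows": [[[0, 0, -0.2, 0, 0.5], [0, 0, -0.6, 0, 0.5], [0, 0, -1.1, 0, 0.5], [0, 0, -1.7, 0, 0.5], [0, 0, -2.3, 0, 0.5], [0, 0, -2.9, 0, 0.5], [0, 0, -3.5, 0, 0.5], [0, 0, -4.1, 0, 0.5], [0, 0, -4.7, 0, 0.5], [0, 0, -5.2, 0, 0.5], [0, 0, -5.6, 0, 0.5], [0, 0, -5.9, 0, 0.5], [0, 0, -6.2, 0, 0.5], [0, 0, -6.5, 0, 0.5], [0, 0, -6.5, 0, 0.5], [0, 0, -6.5, 0, 0.5]]]}}

```text
time_s: 14.57
tcp_pos: [0.4465, -0.2059, 0.2024]
tool_rot: [-180.0, 0.0, 8.5]
contact_force: [0.5, 0.5, -2.1]
finger_gap: 0.0197
```

{"fn": "carry_out", "kwargs": {"rows": [[[0, 0, -0.15, 0, 0.5], [0, 0, -0.3, 0, 0.5], [0, 0, -0.45, 0, 0.5], [0, 0, -0.6, 0, 0.5], [0, 0, -0.75, 0, 0.5], [0, 0, -0.9, 0, 0.5], [0, 0, -1.05, 0, 0.5], [0, 0, -1.2, 0, 0.5], [0, 0, -1.4, 0, 0.5], [0, 0, -1.4, 0, 0.5], [0, 0, -1.4, 0, 0.5]]]}}

```text
time_s: 15.48
tcp_pos: [0.4465, -0.2059, 0.1883]
tool_rot: [-180.0, 0.0, 8.5]
contact_force: [0.5, -0.4, -0.5]
finger_gap: 0.0194
```

```bash
python3 - <<'E'
from h import *
np.set_printoptions(precision=3,suppress=True)
st=monitor.read_state();print(st['contact_force'],st['tcp_pos'],st['tool_rot'])
def blue(c):
    h=cv2.cvtColor(c['color'],cv2.COLOR_RGB2HSV);return cv2.inRange(h,(105,150,40),(125,255,255))
for n in('side','top'):
    c=cam(n,n+'10.png');m=blue(c)[100:260,180:440];k,l,sx,ce=cv2.connectedComponentsWithStats(m)
    for i in range(1,k):
        if sx[i,4]>8: print(n,sx[i]+[180,100,0,0,0],ce[i]+[180,100])
    print(n,'rim',proj(c,[.4468,-.2062,.034]),'base',proj(c,[.4468,-.2062,.004]))
E
```

```text
[ 0.516 -0.399 -0.518] [ 0.446 -0.206  0.188] [-179.988    0.012    8.468]
side [271 191  23  20 302] [281.308 200.338]
side rim [[283.854 196.845]] base [[284.476 205.649]]
top [353 210   7   6  19] [355.    212.947]
top [353 216   8  10  48] [356.562 220.417]
top rim [[362.524 216.169]] base [[361.306 217.132]]
```

The load is off the hook and the basket stands at the tray centre. Lowering the hook a further 15 mm, then backing out under the bar and checking before I rise.

{"fn": "carry_out", "kwargs": {"rows": [[[0, 0, -0.4, 0, 0.5], [0, 0, -0.8, 0, 0.5], [0, 0, -1.2, 0, 0.5], [0, 0, -1.5, 0, 0.5], [0, 0, -1.5, 0, 0.5], [-0.3, -0.05, -1.5, 0, 0.5], [-0.7, -0.1, -1.5, 0, 0.5], [-1.2, -0.18, -1.5, 0, 0.5], [-1.7, -0.25, -1.5, 0, 0.5], [-2.2, -0.33, -1.5, 0, 0.5], [-2.7, -0.4, -1.5, 0, 0.5], [-3.2, -0.48, -1.5, 0, 0.5], [-3.7, -0.55, -1.5, 0, 0.5], [-4.2, -0.63, -1.5, 0, 0.5], [-4.7, -0.7, -1.5, 0, 0.5], [-5.0, -0.75, -1.5, 0, 0.5], [-5.0, -0.75, -1.5, 0, 0.5]]]}}

```text
time_s: 17.0
tcp_pos: [0.3958, -0.2135, 0.1735]
tool_rot: [-180.0, 0.0, 8.4]
contact_force: [0.6, 0.1, -0.9]
finger_gap: 0.0193
```

```bash
python3 - <<'E'
from h import *
np.set_printoptions(precision=3,suppress=True)
st=monitor.read_state();print(st['contact_force'],st['tcp_pos'],st['tool_rot'])
def blue(c):
    h=cv2.cvtColor(c['color'],cv2.COLOR_RGB2HSV);return cv2.inRange(h,(105,150,40),(125,255,255))
for n in('side',):
    c=cam(n,n+'11.png');m=blue(c)[100:260,180:440];k,l,sx,ce=cv2.connectedComponentsWithStats(m)
    for i in range(1,k):
        if sx[i,4]>8: print(n,sx[i]+[180,100,0,0,0],ce[i]+[180,100])
E
```

```text
[ 0.565  0.117 -0.92 ] [ 0.396 -0.214  0.173] [-179.996    0.014    8.434]
side [271 191  23  20 296] [281.304 200.341]
```

The basket's centroid is unchanged. Raising the hook and carrying it back over the holder.

{"fn": "carry_out", "kwargs": {"rows": [[[0, 0, 0.5, 0, 0.5], [0, 0, 1.5, 0, 0.5], [0, 0, 3, 0, 0.5], [0, 0, 4.5, 0, 0.5], [0, 0, 6, 0, 0.5], [0, 0, 7.5, 0, 0.5], [0, 0, 8.8, 0, 0.5], [0, 0, 9.4, 0, 0.5], [0, 0, 9.4, 0, 0.5]]]}}

```text
time_s: 17.8
tcp_pos: [0.3977, -0.2139, 0.2691]
tool_rot: [179.9, -0.2, 8.5]
contact_force: [-0.2, 0.0, -1.6]
finger_gap: 0.0195
```

{"fn": "carry_out", "kwargs": {"rows": [[[0.4, -0.25, 0, -0.02, 0.5], [1.2, -0.75, 0, -0.04, 0.5], [2.5, -1.6, 0, -0.08, 0.5], [4.2, -2.6, 0, -0.12, 0.5], [6, -3.8, 0, -0.16, 0.5], [8, -5, 0, -0.2, 0.5], [10, -6.3, 0, -0.244, 0.5], [12, -7.6, 0, -0.244, 0.5], [14, -8.8, 0, -0.244, 0.5], [16, -10.1, 0, -0.244, 0.5], [17.6, -11.1, 0, -0.244, 0.5], [18.8, -11.8, 0, -0.244, 0.5], [19.6, -12.3, 0, -0.244, 0.5], [19.9, -12.53, 0, -0.244, 0.5], [19.9, -12.53, 0, -0.244, 0.5], [19.9, -12.53, 0, -0.244, 0.5], [19.9, -12.53, 0, -0.244, 0.5]]]}}

```text
time_s: 19.22
tcp_pos: [0.5952, -0.3385, 0.2672]
tool_rot: [-180.0, 0.0, -5.5]
contact_force: [0.7, -0.4, -1.0]
finger_gap: 0.0194
```

```bash
python3 - <<'E'
from h import *
np.set_printoptions(precision=4,suppress=True)
st=monitor.read_state();print(st['contact_force'],st['tcp_pos'],st['tool_rot'],st['finger_gap'])
s=cam('side','side12.png');t=cam('top','top12.png')
b=s['color'][95:195,180:260,::-1];b=cv2.resize(b,(480,600),interpolation=cv2.INTER_CUBIC)
a=t['color'][185:245,330:390,::-1];a=cv2.resize(a,(320,320),interpolation=cv2.INTER_CUBIC)
p=np.zeros((600,800,3),np.uint8);p[:,:480]=b;p[:320,480:]=a
cv2.imwrite('pics/c12.png',p)
f=lambda q:((proj(s,q)-[180,95]+.5)*6-.5)
from scipy.spatial.transform import Rotation as Ro
Y=Ro.from_euler('z',-5.5,degrees=True).as_matrix();T=np.array([.596,-.339,.280])
print(f([T+Y@p for p in[(-.009,0,-.098),(.009,-.007,-.098),(.009,.007,-.098),(0,0,-.113)]]))
E
```

```text
[ 0.7082 -0.4037 -1.0133] [ 0.5952 -0.3385  0.2672] [-179.9798    0.0397   -5.5282] 0.01944882984173116
[[149.6726 399.5108]
 [104.9616 412.9265]
 [128.3597 422.95  ]
 [139.0192 439.898 ]]
```

View pics/c12.png

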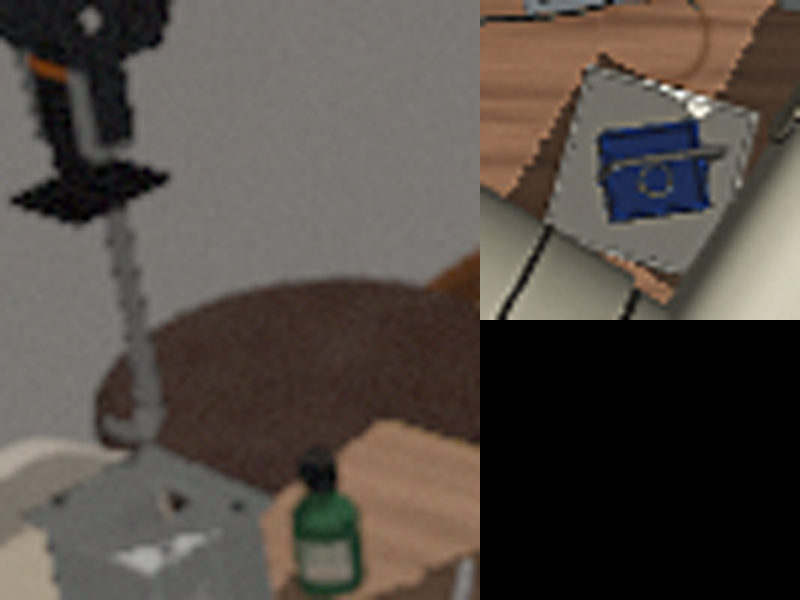

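The basket stands in the tray with the ring inside (ring near (655,180) in the crop). The hook tip at (132,440) is within about 1 px of its predicted spot over the hole. Inserting.

{"fn": "carry_out", "kwargs": {"rows": [[[0, 0, -0.4, 0, 0.5], [0, 0, -1.0, 0, 0.5], [0, 0, -1.7, 0, 0.5], [0, 0, -2.4, 0, 0.5], [0, 0, -3.0, 0, 0.5], [0, 0, -3.6, 0, 0.5], [0, 0, -4.2, 0, 0.5], [0, 0, -4.8, 0, 0.5], [0, 0, -5.4, 0, 0.5], [0, 0, -5.4, 0, 0.5]]]}}

```text
time_s: 20.15
tcp_pos: [0.5949, -0.3384, 0.2115]
tool_rot: [-179.9, 0.1, -5.5]
contact_force: [-0.1, 0.3, -1.4]
finger_gap: 0.0192
```

{"fn": "carry_out", "kwargs": {"rows": [[[0, 0, -0.6, 0, 0.5], [0, 0, -1.4, 0, 0.5], [0, 0, -2.2, 0, 0.5], [0, 0, -3.0, 0, 0.5], [0, 0, -3.8, 0, 0.5], [0, 0, -4.6, 0, 0.5], [0, 0, -5.4, 0, 0.5], [0, 0, -6.2, 0, 0.5], [0, 0, -7.0, 0, 0.5], [0, 0, -7.7, 0, 0.5], [0, 0, -8.3, 0, 0.5], [0, 0, -8.7, 0, 0.5], [0, 0, -8.9, 0, 0.5], [0, 0, -9.0, 0, 0.5], [0, 0, -9.0, 0, 0.5]]]}}

```text
time_s: 21.4
tcp_pos: [0.5956, -0.3388, 0.1234]
tool_rot: [180.0, -0.0, -5.5]
contact_force: [-0.8, -0.6, -0.2]
finger_gap: 0.0193
```

{"fn": "carry_out", "kwargs": {"rows": [[[0, 0, -0.1, 0, 0.5], [0, 0, -0.1, 0, 0.5], [0, 0, -0.1, 0, 2.5], [0, 0, -0.1, 0, 3.5], [0, 0, -0.1, 0, 5], [0, 0, -0.1, 0, 6.5], [0, 0, -0.1, 0, 8.5], [0, 0, -0.1, 0, 8.5], [0, 0, -0.1, 0, 8.5], [0, 0, -0.1, 0, 8.5], [0, 0, -0.1, 0, 8.5], [0, 0, -0.1, 0, 8.5]]]}}

```text
time_s: 22.4
tcp_pos: [0.5955, -0.3387, 0.1224]
tool_rot: [-180.0, 0.0, -5.5]
contact_force: [-0.5, 0.9, 0.4]
finger_gap: 0.0852
```

{"fn": "carry_out", "kwargs": {"rows": [[[0, 0, 0.5, 0, 8.5], [0, 0, 1.5, 0, 8.5], [0, 0, 3, 0, 8.5], [0, 0, 5, 0, 8.5], [0, 0, 7, 0, 8.5], [0, 0, 9, 0, 8.5], [0, 0, 11, 0, 8.5], [0, 0, 12.5, 0, 8.5], [-3, 0, 13, 0, 8.5], [-6, -1, 13, 0, 8.5], [-9, -2, 13, 0, 8.5], [-12, -3, 13, 0, 8.5], [-15, -4, 13, 0, 8.5], [-18, -5, 13, 0, 8.5], [-20, -5, 13, 0, 8.5], [-20, -5, 13, 0, 8.5], [-20, -5, 13, 0, 8.5], [-20, -5, 13, 0, 8.5]]]}}

```text
time_s: 23.9
tcp_pos: [0.3963, -0.389, 0.2534]
tool_rot: [179.9, -0.1, -5.5]
contact_force: [-0.6, 0.8, 0.1]
finger_gap: 0.0849
```

```bash
python3 - <<'E'
from h import *
st=monitor.read_state();print(st['contact_force'],st['tcp_pos'],st['finger_gap'])
s=cam('side','side13.png');t=cam('top','top13.png')
o=cv2.imread('pics/side1.png').astype(int);n=cv2.imread('pics/side13.png').astype(int)
# shift of the handle+collar patch between start and now (side view)
def loc(img,b): 
    T=o[b[1]:b[3],b[0]:b[2]].astype(np.uint8);S=img[b[1]-8:b[3]+8,b[0]-8:b[2]+8].astype(np.uint8)
    r=cv2.matchTemplate(S,T,cv2.TM_CCOEFF_NORMED);_,v,_,l=cv2.minMaxLoc(r);return v,l[0]-8,l[1]-8
for k,b in dict(handle=(192,152,212,176),plate=(184,168,226,192),bottle=(226,168,244,196),box=(352,205,384,238)).items(): print(k,loc(n,b))
h=cv2.cvtColor(s['color'],cv2.COLOR_RGB2HSV);m=cv2.inRange(h,(105,150,40),(125,255,255))[100:260,180:440]
k,l,sx,ce=cv2.connectedComponentsWithStats(m);print([(ce[i]+[180,100],sx[i,4]) for i in range(1,k) if sx[i,4]>8])
h=cv2.cvtColor(s['color'],cv2.COLOR_RGB2HSV);m=cv2.inRange(h,(5,180,80),(18,255,255))[150:175,190:215]
y,x=np.nonzero(m);print('orange now',x.mean()+190,y.mean()+150,len(x))
h=cv2.cvtColor(o.astype(np.uint8),cv2.COLOR_BGR2HSV);m=cv2.inRange(h,(5,180,80),(18,255,255))[150:175,190:215]
y,x=np.nonzero(m);print('orange start',x.mean()+190,y.mean()+150,len(x))
E
```

```text
[-0.56131154  0.75438978  0.05139207] [ 0.39633732 -0.38895326  0.25339638] 0.08490184151650117
handle (0.9820035099983215, 0, 0)
plate (0.9828175902366638, 0, 0)
bottle (0.6191869974136353, 0, 0)
box (0.9939961433410645, 0, 0)
[(array([281.31986532, 200.31986532]), np.int32(297))]
orange now 201.0 160.95652173913044 23
orange start 201.08333333333334 161.0 24
```

```bash
python3 -c "
from bench import hand_in
print(hand_in())"
```

```text
the job is handed in; nothing more can be done
None
```

I lifted the basket off the drip stand with the hook and set it down flat near the centre of the white tray, with the ring still in it. The hook is back in its holder, and I handed the job in at about 24 s of the 61 s allowed. `hand_in()` gives no verdict, so the points below are my own checks.

**Last checks, all from the final camera images and readings:**
- **Hook:** the orange band on the handle is within 0.1 px of where it was at the start, and the handle and collar patch shows no shift.
- **Basket:** its position in the image has not changed since it was set down. The top view after set-down showed it inside the tray with the ring in it.
- **Robot:** the gripper is open and well clear, with the wrist force at sensor-noise level.
- **Bystanders:** the red box and green bottle show no shift in the image. The bottle's match was weak (0.62), probably because the arm's shadow falls on it. I did not check the spool, loupe or slide gauge individually, but the arm never went near them.

**One disagreement:** both cameras put the fingertips about 32 mm higher than the reported TCP and the tool description imply. I relied on the images and lowered the gripper by that extra amount. The clean grip on the handle (19.6 mm gap) confirmed it.

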